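Shut off the stamping press and draw out its die tray

TASK

Turn the red-handled air valve clockwise until it is fully shut against its stop, and only then use the hooked rod to reach under the press's clear guard, catch the red loop of the die tray and draw the tray all the way out to its stop. Finally lay the rod back on its wooden rest as you found it. Keep the robot's hand and arm off the press and its tray, do not turn the blue valve, and leave everything else on the bench where it stands.

Things in the scene. Friction and masses are not known exactly. Their poses are not given: they have to be found in the camera images.
- red_valve (a joint): Red-handled ball valve (air to the press). Value in rad: 0 = handle along the pipe (open), 1.571 = handle across the pipe, against the hard stop (shut). It grows clockwise seen from above, starts between 0 and 0.5, stays where it is left, and takes about 0.25 N m. Below: plate 170 x 60 x 10 mm and, along it, a copper pipe, top 58 mm above the table (brass body in the middle, 64 mm).
- red_stem (a point): Point on the turning axis (vertical) of the red valve, at mid-height of the handle, 98 mm above the table. Its x axis points along the handle outward, z up.
- red_end (a point): Outer end of the red handle, 105 mm from the stem axis, at mid-height of the handle. The handle is a level bar; its red sleeve, 20 mm wide and 12 mm high, covers 37 to 105 mm from the axis. Free space under and beside it down to the pipe.
- blue_stem (a point): The same point of the blue-handled valve, of the same build; it must not be turned. It may start at any angle.
- blue_end (a point): Outer end of the blue handle, 105 mm from its stem axis.
- press: Green and grey bench stamping press. Origin: on the table under the middle; its x axis points from the front (open mouth) to the back, z up. Base plate 15 mm high from x -100 to +200 mm, y -100 to +100. Level clear plastic guard over the mouth: x -120 to +20, y -100 to +100, underside 115 mm and top 121 mm above the table, on two 12 mm posts at x -94, y +-92.5 mm. Frame 315 mm high behind x +30.
- guard_lip (a point): Middle of the guard's front edge, at its underside (115 mm above the table). Axes as the press.
- tray (a joint): Die tray of the press, travel in m: 0 = fully in (at the start), 0.100 = fully out against its stop. It slides towards the front (the press's -x); about 2.5 N of friction, no spring.
- eye_bar (a point): Middle of the front bar of the tray's red loop, 36 mm above the table; tray in: 58 mm behind the guard's front edge (press x -62, y 0); tray out: 42 mm in front of it. Axes as the press. The loop lies level: 8 mm bar, front bar along y, inside 62 mm wide and 38 mm from front bar to the yellow tray front (48 mm high). Below the loop it is free down to the base plate (15 mm).
- hook_center (a point): Hooked rod (0.35 kg, may vary by a fifth): middle of its orange handle, 100 x 22 wide x 26 high mm. x axis along the rod towards the hook, z up. A 10 mm steel rod runs on at mid-height from the handle to 150 mm from this point, there bends straight down and ends 31 mm below the handle's mid-height. The centre of mass lies about 16 mm towards the hook.
- hook_tip (a point): Lowest point of the hook's down-turned end: 150 mm ahead of the handle's middle, 31 mm below it.
- rest_seat (a point): Wooden rest, fixed: this point is where the handle's middle lies when the rod is on its rest (55 mm above the table), x axis along the rod towards the hook, z up. Base 115 x 75 x 12 mm; two saddles with cheeks that flare outward, each 14 mm long, centred 40 mm before and behind this point, seat 42 mm and cheeks to about 75 mm above the table; the space between the saddles is free for fingers.
- tumbler: Clear drinking tumbler, 74 mm across, 145 mm high, origin under its middle; leave it.
- can: Blue tin can, 70 mm across, 100 mm high, origin under its middle; leave it.
- dye: Amber dye bottle with black cap, 56 mm across, 140 mm high, origin under its middle; leave it.
- jar: Glass jar with steel lid, 64 mm across, 70 mm high, origin under its middle; leave it.
- brush: Brush lying on the table, about 20 mm high, its length along its x axis; leave it.
- tape: Roll of tape, 96 mm across, 25 mm high, lying flat, origin under its middle; leave it.
There are look-alikes about, which are no part of the job. Leave any green or purple look-alike of the part that bears red_valve alone.

How it is judged:
By the outcome, as a careful person would: the job done as asked, in the order asked, and still so for the second after the job is handed in, with the robot touching nothing.
It also fails if it takes over 72 s, if anything falls off the work surface, if the arm or the gripper's body presses on something with over 40 N, if the wrist force passes 120 N, or if a joint passes its speed limit or range.

ROBOT

A 6-joint arm with a two-finger parallel gripper is mounted at the origin on the work surface. World frame = base frame: x ahead of the robot, y to its left, z up, the work surface at z = 0. Lengths are in mm, angles in rad, forces in N, time in s.
With the tool pointing down it reaches from about 375 to 750 mm from the base axis. Payload 9 kg.
Tool frame: the origin (TCP) lies midway between the tips of the shut fingers; the grasp point (between the pads) lies 19 mm behind it; y points along the fingers, z is the direction in which the jaws open and shut, and the axes are right-handed (so a half turn about y gives the same grasp; the last joint's range is limited). The gripper opens to 85 mm and grips with 20 to 120 N. Pads are 22 mm wide; open, the fingers measure 114 mm over their backs; the gripper's body (76 mm by 85 mm) begins 54 mm behind the grasp point. The pads swing forward as they close: fully open they stand 13 mm farther back than shut.
Start: joints at [0.974, 0.104, 0.097, 1.564, 0, 1.353], TCP at [221.89, 557.496, 231.331] pointing down, gripper open.
Joint ranges: [-2.99, 2.99], [-0.84, 1.86], [-1.1, 1.16], [-1.84, 2.11], [-1.51, 1.56], [-3.14, 3.14]. Speed limits (rad/s): [2.22, 2.22, 2.57, 3.14, 3.14, 3.14].

INTERFACE

Orientations are given as [roll, pitch, yaw] about the fixed x, y, z axes, in that order (R = Rz(yaw) Ry(pitch) Rx(roll)).
In Python, from cell import read_state, camera, finish_job gives the robot as it stands.
- The arm moves only by the shell command python3 -m creep 'ROWS' [FORCE]. ROWS is a JSON object of lists of equal length, an entry for each row: "gripper": the opening, from 0 (shut) to 1 (fully open); "linear": the shift along the tool's x, y, z in m, a list of three; "spin": the turn about the tool's y in rad. A call has 1 to 8 rows; each row is the pose to reach, as a shift and turn from the pose commanded when the call began, along the tool's axes at that moment; what a row does not reach only later rows make up. A row lasts 1/10 s, in which the tool goes at most 50 mm and 8.59 degrees, less where a joint would pass 70% of its speed; a pose out of reach is approached as far as the arm can. A call with a gripper value outside its range is refused whole. The fingers move at their own pace and stop on an object; FORCE is the grip in N (left out, the last holds). Time passes only in rows, so rows that repeat a pose let the fingers close. It gives the time, the measured TCP pose, the force and the opening at its end, in the units of the state.
- read_state(): the state, without advancing time (a new reading comes with each control period).
- camera(name): name is "scene" or "top" or "wrist"; returns a dict with "img" (480x640x3 uint8, red, green, blue), "intrinsics" (3x3 intrinsics, pixels), "T" (4x4, takes a point from camera to world coordinates); the wrist camera has in their place "T_tool_cam" (4x4, takes a point from camera to tool coordinates, whose origin is the TCP and whose axes are the tool frame's). Camera axes: x right, y down, z forward; pixel columns grow to the right and rows downward; lengths in mm; the calibration is good to about 2 mm. A picture is of the moment at which its call begins: read the wrist's pose just before it. There is no depth.
- finish_job(): hands the job in, once; it reports no verdict.
The state is a dict: "clock": time; "qpos": joint angles; "qd": joint speeds; "effort": joint torques, N m; "ee_pos": TCP position; "ee_rot": TCP orientation; "wrist_force": force on the tool from outside, world axes, zero at the start; "ft_torque": the same for the moment, N m; "width": finger opening in mm.
Only numpy, scipy, OpenCV 4.12 (cv2) and the standard library are available. Lean on these libraries where they do the work, as an engineer would, in place of code of your own. Each camera call takes 0.05 s, during which the arm holds its last target. There are 200 camera calls.

## Working session

There is one attempt and no reset: what is moved stays moved. The work goes in short steps, Python scripts to look and compute and a shell command to move; the robot and the scene stay as the last step left them, time stands still between calls to the robot, and variables do not carry over. Pictures are saved under pics/ and viewed, about 8 in all and at most 12, crops included, and the job is handed in when it is done.

```bash
mkdir -p pics; ls; python3 - <<'E'
from cell import *
import cv2,numpy as np
s=read_state();print({k:np.round(v,3).tolist() for k,v in s.items()})
for n in("scene","top"):
    c=camera(n);cv2.imwrite(f"pics/{n}0.png",c["img"][:,:,::-1]);print(n,c["intrinsics"],np.round(c["T"],4).tolist())
    np.savez(f"{n}0.npz",img=c["img"],K=c["intrinsics"],T=c["T"])
c=camera("wrist");print(np.round(c["T_tool_cam"],4).tolist(),c["intrinsics"])
E
```

```text
pics
{'clock': 0.0, 'qpos': [0.974, 0.105, 0.096, 1.564, 0.0, 1.353], 'qd': [0.001, -0.002, -0.001, 0.001, 0.001, -0.001], 'effort': [-0.0, -55.693, 50.365, 0.017, -0.0, -0.0], 'ee_pos': [221.673, 557.175, 230.511], 'ee_rot': [-1.572, 0.0, -0.379], 'wrist_force': [-0.011, -0.15, -0.942], 'ft_torque': [-0.033, -0.003, -0.0], 'width': 85.177}
scene [[475.1810822    0.         318.48322274]
 [  0.         475.1810822  239.73706356]
 [  0.           0.           1.        ]] [[0.6912, 0.4663, -0.5521, 1073.1869], [0.7224, -0.4675, 0.5095, -603.5795], [-0.0205, -0.751, -0.66, 817.9003], [0.0, 0.0, 0.0, 1.0]]
top [[463.44013428   0.         319.20148226]
 [  0.         463.44013428 238.60280428]
 [  0.           0.           1.        ]] [[0.0223, -0.9964, 0.0821, 385.3606], [-0.9996, -0.0239, -0.0175, -45.0788], [0.0194, -0.0817, -0.9965, 1286.188], [0.0, 0.0, 0.0, 1.0]]
[[0.0003, 0.9603, 0.279, -71.2873], [0.0006, -0.279, 0.9603, -142.0683], [1.0, -0.0001, -0.0007, 0.789], [0.0, 0.0, 0.0, 1.0]] [[346.49214364   0.         319.27205451]
 [  0.         346.49214364 245.51506264]
 [  0.           0.           1.        ]]
```

View pics/top0.png

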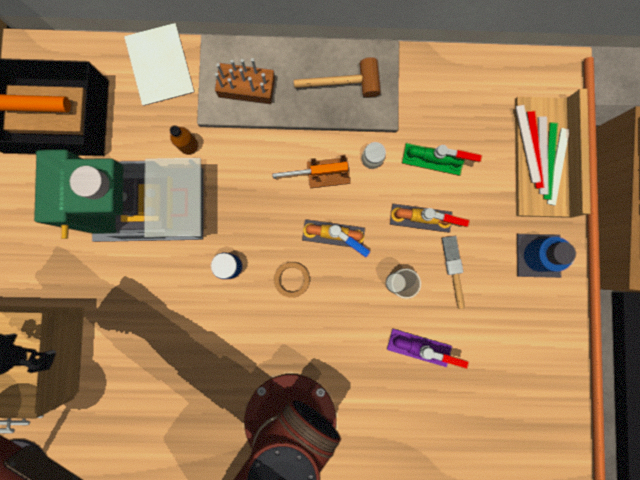

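View pics/scene0.png

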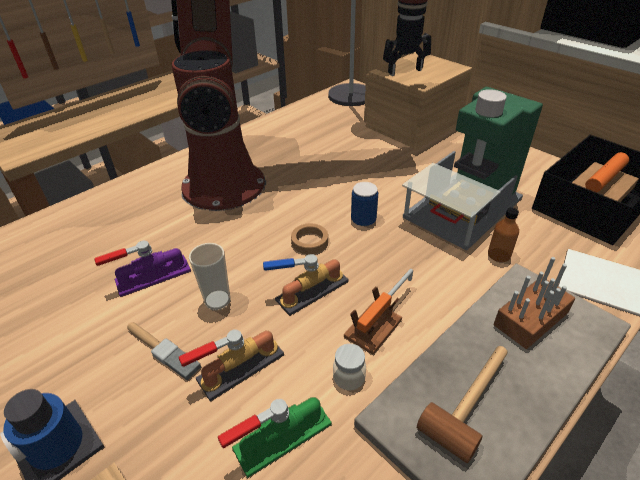

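The top view shows the red valve with its stem near (430,214) and handle end near (468,222), and the blue valve with its stem near (336,232). The rod lies on its rest with the handle near (330,170) and the hook near (275,176). The press is at (40-205,150-240), with its guard front edge near column 203. The scene view confirms this, and shows the red loop near (445,212).

```bash
cat > h.py <<'E'
import numpy as np,cv2
from scipy.spatial.transform import Rotation as Ro
def load(n): d=np.load(n+"0.npz");return d["img"],d["K"],d["T"]
def ray(K,T,uv):
    d=T[:3,:3]@np.linalg.solve(K,[uv[0],uv[1],1.]);return T[:3,3],d
def atz(K,T,uv,z):
    o,d=ray(K,T,uv);return o+d*(z-o[2])/d[2]
def proj(K,T,p):
    q=np.linalg.inv(T)@np.r_[p,1];q=K@q[:3];return q[:2]/q[2]
def toolT(s):
    T=np.eye(4);T[:3,:3]=Ro.from_euler('xyz',s["ee_rot"]).as_matrix();T[:3,3]=s["ee_pos"];return T
E
python3 - <<'E'
from h import *
img,K,T=load("top")
a=cv2.resize(img[195:265,375:480],None,fx=5,fy=5,interpolation=cv2.INTER_CUBIC)
b=cv2.resize(img[145:195,265:365],None,fx=5,fy=5,interpolation=cv2.INTER_CUBIC)
si,_,_=load("scene")
c=cv2.resize(img[145:250,85:215],None,fx=2.5,fy=2.5,interpolation=cv2.INTER_CUBIC)
d=cv2.resize(si[160:260,395:530],None,fx=2.9,fy=2.9,interpolation=cv2.INTER_CUBIC)
o=np.zeros((600,800,3),np.uint8)
o[:250,:500]=b;o[250:600,:525]=a;o[:262,500:800]=c[:262,:300];o[310:600,525:800]=d[:290,:275]
cv2.imwrite("pics/z1.png",o[:,:,::-1])
E
```

```text
(no output)
```

View pics/z1.png

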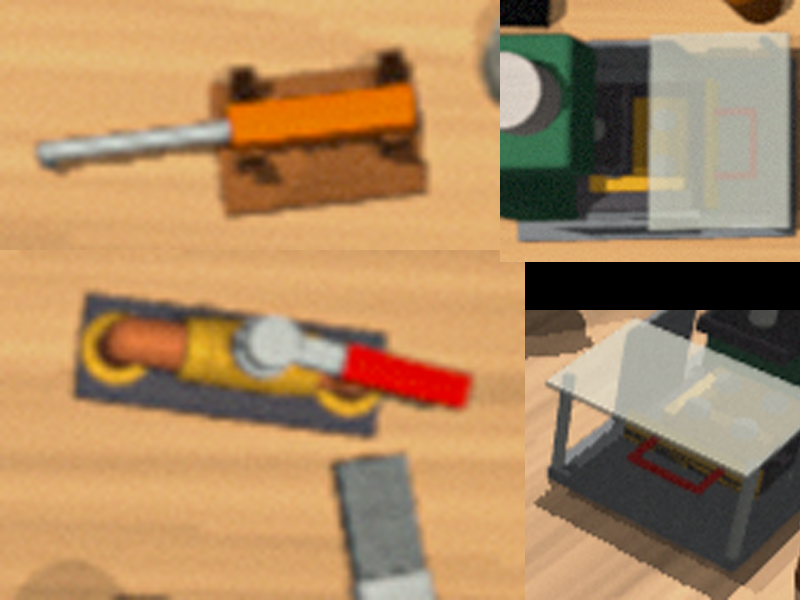

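```bash
python3 - <<'E'
from h import *
img,K,T=load("top")
P=lambda x,y,z,o,off,s: atz(K,T,(o[0]+(x-off[0]+.5)/s-.5,o[1]+(y-off[1]+.5)/s-.5),z)[:2]
B=lambda x,y,z:P(x,y,z,(265,145),(0,0),5)
A=lambda x,y,z:P(x,y,z,(375,195),(0,250),5)
C=lambda x,y,z:P(x,y,z,(85,145),(500,0),2.5)
hc=np.mean([B(230,105,68),B(230,147,68),B(415,85,68),B(415,130,68)],0);ht=B(44,155,58)
print("rod",hc,ht,np.linalg.norm(ht-hc),np.arctan2(*(ht-hc)[::-1]))
st=A(272,342,108);e=A(468,390,104);r0=A(345,365,104)
print("valve",st,e,np.linalg.norm(e-st),np.linalg.norm(r0-st),"ang",np.arctan2(*(e-st)[::-1]),np.arctan2(*(e-r0)[::-1]))
pc=[A(88,292,10),A(385,335,10),A(375,437,10),A(75,397,10)]
print("plate c",np.mean(pc,0),"ang",np.arctan2(*(pc[1]-pc[0]+pc[2]-pc[3])[::-1]),np.linalg.norm(pc[1]-pc[0]))
g=[C(650,36,121),C(788,33,121),C(793,228,121),C(650,230,121)]
print("guard",g,"lip",(g[1]+g[2])/2,"w",np.linalg.norm(g[1]-g[2]))
print("eye",C(755,143,40),"loop y ends",C(755,110,40),C(755,178,40))
for n,uv,z in [("tumbler rim",(404,283),100),("can",(226,265),100),("jar",(374,154),70),("tape",(292,279),20),("blue stem",(336,232),105),("blue end",(369,252),104),("green stem",(442,151),105),("brush top",(449,237),20)]: print(n,atz(K,T,uv,z)[:2])
E
```

```text
rod [675.81518552 -88.6892374 ] [653.29254964  60.13293337] 150.5168018498916 1.720995797486601
valve [ 555.36243849 -346.91832078] [ 533.48185325 -449.74172573] 105.12569911972304 40.320438364424156 ang -1.780466551162934 -1.7477982123573124
plate c [ 555.91651633 -349.02642766] ang -1.6848890538215278 167.78093256777854
guard [array([673.37483512, 382.27878132]), array([680.29455181, 242.92135247]), array([481.15582795, 229.29359293]), array([475.71527999, 371.81460114])] lip [580.72518988 236.1074727 ] w 199.60447683577274
eye [578.95262096 293.17548406] loop y ends [615.01417624 294.82040521] [540.88929522 291.43925364]
tumbler rim [ 374.41711539 -285.26135937]
can [410.01156447 169.97473279]
jar [ 716.54134422 -208.13533574]
tape [377.75905164   4.24104334]
blue stem [ 500.71974484 -108.43276014]
blue end [ 451.45680043 -193.98756805]
green stem [ 719.89468882 -381.31978483]
brush top [ 502.72334972 -425.05770729]
```

The measurements agree with the given sizes: the handle is 105 mm, the hook is 150 mm from the handle's middle, the guard is 200 mm wide, and the loop bar lies 57 mm behind the lip. The valve's stem is at (555,-347), about 0.09 rad from open. I'm setting out with the gripper shut and will push the handle round.

```bash
python3 -m creep '{"gripper":[0,0,0,0,0,0,0,0],"linear":[[0.697,0,-0.788],[0.697,0,-0.788],[0.697,0,-0.788],[0.697,0,-0.788],[0.697,0,-0.788],[0.697,0,-0.788],[0.697,0,-0.788],[0.697,0,-0.788]],"spin":[0,0,0,0,0,0,0,0]}' 40
```

```text
clock: 0.95
ee_pos: [357.4, 179.3, 231.2]
ee_rot: [-1.57, -0.001, -0.378]
wrist_force: [0.4, 0.8, -0.8]
width: -0.1
```

```bash
python3 -m creep '{"gripper":[0,0,0,0,0,0,0,0],"linear":[[0.431,0,-0.487],[0.431,0,-0.487],[0.431,0,-0.487],[0.431,0,-0.487],[0.431,0,-0.487],[0.431,0,-0.487],[0.431,0,-0.487],[0.431,0,-0.487]],"spin":[0,0,0,0,0,0,0,0]}'
```

```text
clock: 1.75
ee_pos: [493.1, -197.4, 231.0]
ee_rot: [-1.571, -0.0, -0.379]
wrist_force: [0.7, 0.1, 1.6]
width: 0.1
```

```bash
python3 -m creep '{"gripper":[0,0,0,0,0,0,0,0],"linear":[[0.166,0,-0.188],[0.166,0,-0.188],[0.166,0,-0.188],[0.166,0,-0.188],[0.166,0,-0.188],[0.166,0,-0.188],[0.166,0,-0.188],[0.166,0,-0.188]],"spin":[-0.1,-0.175,-0.175,-0.175,-0.175,-0.175,-0.175,-0.175]}'
python3 - <<'E'
from cell import *
from h import *
s=read_state();c=camera("wrist");W=toolT(s)@c["T_tool_cam"];K=c["intrinsics"]
print(s["ee_pos"],s["ee_rot"])
im=c["img"][:,:,::-1].copy()
for p in [(555.4,-347,108),(533.5,-449.7,104)]:
    q=proj(K,W,p);print(q);cv2.drawMarker(im,tuple(int(v) for v in q),(255,255,0),0,12,1)
cv2.imwrite("pics/w1.png",im)
np.savez("w1.npz",K=K,T=W)
E
```

```text
clock: 2.55
ee_pos: [577.5, -430.4, 231.8]
ee_rot: [-1.571, -0.0, -0.203]
wrist_force: [-0.1, 0.0, 0.4]
width: 0.1
[ 577.49896216 -430.36324092  231.81720158] [-1.57060409e+00 -1.84911917e-04 -2.03252159e-01]
[419.50808349 189.42405987]
[282.41612876 187.88687723]
```

View pics/w1.png

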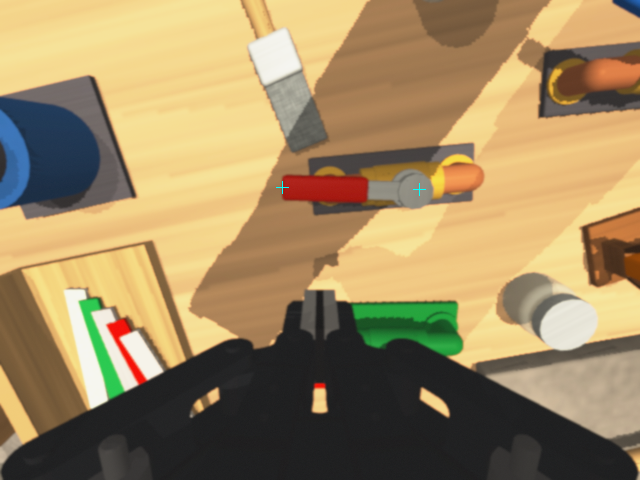

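The wrist view confirms the handle end near (283,188) and the stem near (414,190), within about 4 mm of the predicted marks. I'll go down beside the handle and push it through an arc.

```bash
python3 -m creep '{"gripper":[0,0,0,0,0],"linear":[[0,0.05,0],[0,0.1,0],[0,0.148,0],[0,0.148,0],[0,0.148,0]],"spin":[0,0,0,0,0]}'
python3 -m creep '{"gripper":[0,0,0,0,0,0,0,0],"linear":[[-0.0174,0,0],[-0.0283,0,-0.002],[-0.0395,0,-0.0026],[-0.0506,0,-0.0017],[-0.0615,0,0.0008],[-0.0719,0,0.0048],[-0.0817,0,0.0102],[-0.0906,0,0.0169]],"spin":[0,0.14,0.28,0.42,0.56,0.70,0.84,0.98]}'
```

```text
clock: 3.1
ee_pos: [577.6, -430.2, 85.4]
ee_rot: [-1.571, -0.001, -0.203]
wrist_force: [1.0, -0.0, 1.2]
width: 0.3
clock: 3.9
ee_pos: [494.2, -398.8, 89.3]
ee_rot: [-1.568, -0.009, -1.189]
wrist_force: [4.5, -2.2, -1.4]
width: -0.1
```

```bash
python3 -m creep '{"gripper":[0,0,0,0,0,0],"linear":[[-0.011,0.004,-0.0022],[-0.0221,0.005,-0.0028],[-0.0332,0.005,-0.0019],[-0.0364,0.005,-0.0014],[-0.0364,0.005,-0.0014],[-0.0364,0.005,-0.0014]],"spin":[0.14,0.28,0.42,0.46,0.46,0.46]}'
python3 -m creep '{"gripper":[0,0,0],"linear":[[-0.0025,0,0],[-0.003,0,0],[-0.003,0,0]],"spin":[0,0,0]}'
```

```text
clock: 4.5
ee_pos: [478.8, -364.9, 82.1]
ee_rot: [-1.567, -0.004, -1.642]
wrist_force: [0.6, -2.5, 1.3]
width: -0.5
clock: 4.8
ee_pos: [478.3, -361.8, 79.9]
ee_rot: [-1.569, -0.003, -1.644]
wrist_force: [1.1, -6.3, 4.6]
width: 0.0
```

```bash
python3 -m creep '{"gripper":[0,0,0],"linear":[[-0.003,0,0],[-0.004,0,0],[-0.004,0,0]],"spin":[0,0,0]}'
python3 -m creep '{"gripper":[0,0,0],"linear":[[-0.003,0,0],[-0.004,0,0],[-0.004,0,0]],"spin":[0,0,0]}'
```

```text
clock: 5.1
ee_pos: [478.3, -361.4, 80.1]
ee_rot: [-1.569, -0.01, -1.646]
wrist_force: [0.3, -23.2, -2.3]
width: 0.3
clock: 5.4
ee_pos: [478.3, -361.1, 80.4]
ee_rot: [-1.568, -0.016, -1.648]
wrist_force: [-0.9, -40.6, -9.1]
width: 0.2
```

The force climbed to 40 N with no further motion, so the valve is against its stop. I'm backing off.

```bash
python3 -m creep '{"gripper":[0,0,0,0,0,0,0,0],"linear":[[0.04,0,0],[0.04,0,0],[0.04,-0.05,0],[0.04,-0.1,0],[0.04,-0.15,0],[0.04,-0.19,0],[0.04,-0.19,0],[0.04,-0.19,0]],"spin":[0,0,0,0,0,0,-0.14,-0.28]}'
python3 - <<'E'
from cell import *
from h import *
c=camera("top");K,T=c["intrinsics"],c["T"]
cv2.imwrite("pics/t2.png",cv2.resize(c["img"][180:300,375:500],None,fx=4,fy=4,interpolation=cv2.INTER_CUBIC)[:,:,::-1])
E
```

```text
clock: 6.2
ee_pos: [475.7, -391.9, 270.0]
ee_rot: [-1.569, -0.001, -1.357]
wrist_force: [-0.2, 0.0, -1.0]
width: 0.1
```

View pics/t2.png

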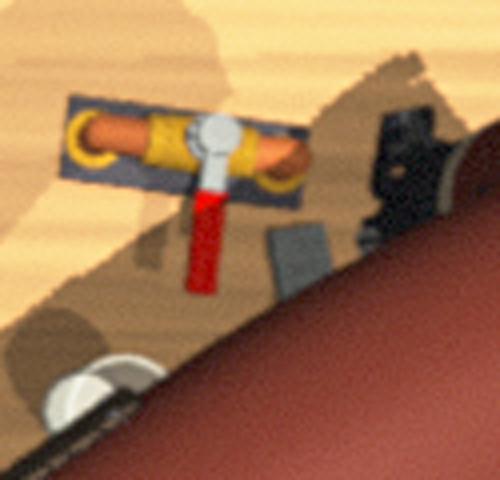

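The handle now lies across the pipe, with the stem at (213,135) and the end at (201,292) in the crop. Next I'll move above the rod, turning so that the wrist camera faces away from the press later.

```bash
python3 - <<'E'
from h import *
img,K,T=load("top")
a=atz(K,T,(428.1,213.6),108);b=atz(K,T,(425.1,252.9),104);d=b-a;print(a,b,"closed:",(-1.685-np.arctan2(d[1],d[0]))%(2*np.pi))
E
python3 -m creep '{"gripper":[1,1,1,1,1,1,1,1],"linear":[[-0.254,0,0.26],[-0.254,0,0.26],[-0.254,0,0.26],[-0.254,0,0.26],[-0.254,0,0.26],[-0.254,0,0.26],[-0.254,0,0.26],[-0.254,0,0.26]],"spin":[-0.15,-0.3,-0.45,-0.6,-0.75,-0.9,-1.05,-1.2]}'
```

```text
[ 553.74695703 -344.59538523  108.        ] [ 452.51638229 -338.19367127  104.        ] closed: 1.519747491527843
clock: 7.05
ee_pos: [678.5, -84.7, 267.2]
ee_rot: [-1.569, 0.002, -0.156]
wrist_force: [0.4, -1.4, -0.2]
width: 85.6
```

```bash
python3 -m creep '{"gripper":[1,1,1,1,1,1,1],"linear":[[0,0,0],[0,0,0],[0,0,0],[0,0,0],[0,0,0],[0,0,0],[0,0,0]],"spin":[-0.15,-0.3,-0.45,-0.6,-0.75,-0.9,-1.0]}'
python3 -m creep '{"gripper":[1,1,1,1,1,1,1,1],"linear":[[0,0,0],[0,0,0],[0,0,0],[0,0,0],[0,0,0],[0,0,0],[0,0,0],[0,0,0]],"spin":[-0.15,-0.3,-0.45,-0.6,-0.75,-0.877,-0.877,-0.877]}'
python3 - <<'E'
from cell import *
from h import *
s=read_state();c=camera("wrist");W=toolT(s)@c["T_tool_cam"];K=c["intrinsics"]
print(s["ee_pos"],s["ee_rot"],s["qpos"])
im=c["img"][:,:,::-1].copy()
for p in [(675.8,-88.7,68),(653.3,60.1,60),(579,293,40),(580.7,236.1,121)]:
    q=proj(K,W,p);print(q);cv2.drawMarker(im,tuple(int(v) for v in q),(255,255,0),0,12,1)
cv2.imwrite("pics/w2.png",im)
np.savez("w2.npz",K=K,T=W)
E
```

```text
clock: 7.75
ee_pos: [676.9, -89.4, 267.7]
ee_rot: [-1.569, 0.0, 0.84]
wrist_force: [-0.1, 0.0, -0.3]
width: 85.1
clock: 8.55
ee_pos: [677.1, -89.7, 267.9]
ee_rot: [-1.57, -0.001, 1.708]
wrist_force: [0.2, 0.7, -0.4]
width: 85.5
[677.10203623 -89.69201219 267.91155895] [-1.57004648e+00 -7.71956212e-04  1.70840644e+00] [-3.22763842e-01  3.89836709e-01  4.92731464e-01  1.67470583e+00
  3.58440548e-04 -2.03117075e+00]
[320.14769641 218.49224567]
[321.69810473 345.64923073]
[351.05563063 488.95998602]
[364.18555092 519.18061593]
```

View pics/w2.png

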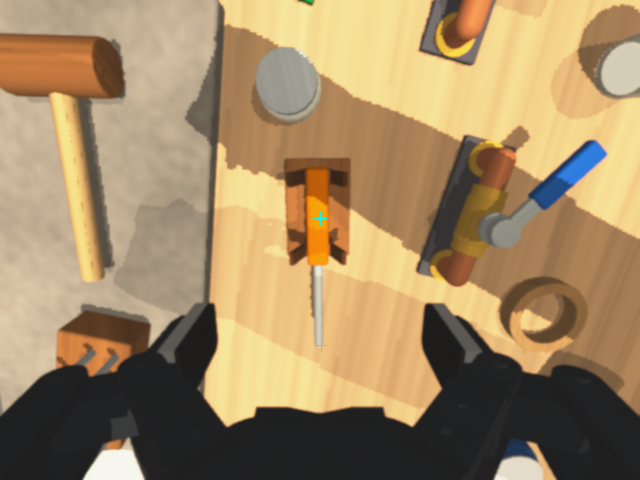

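```bash
python3 - <<'E'
from h import *
d=np.load("w2.npz");K,T=d["K"],d["T"]
a=atz(K,T,(316.5,168),68);b=atz(K,T,(318,264),68);h=atz(K,T,(319.5,345),58);m=(a+b)/2
print(a,b,np.linalg.norm(b-a),m,h,np.linalg.norm((h-m)[:2]),np.arctan2(*(h-m)[1::-1]),np.arctan2(*(b-a)[1::-1]))
print("blue",atz(K,T,(501,231),108),atz(K,T,(598,150),104))
E
```

```text
[ 686.11458065 -137.37402544   68.        ] [671.36261829 -40.45237242  68.        ] 98.03788664708412 [678.73859947 -88.91319893  68.        ] [655.74058369  60.85421029  58.        ] 151.52288801379035 1.7231643601223088 1.7218420746985634
blue [ 514.73090494 -107.79917162  108.        ] [ 450.54543883 -187.36895188  104.        ]
```

The wrist view puts the rod handle's middle at (317,216) and the hook at (319,346), about 3 px from prediction and within tolerance. Now I'll go down and grip.

```bash
python3 -m creep '{"gripper":[1,1,1,1,1,1,1,1],"linear":[[0,0.05,0],[0,0.1,0],[0,0.15,0],[0,0.19,0],[0,0.22,0],[0.001,0.231,0],[0.001,0.231,0],[0.001,0.231,0]],"spin":[0,0,0,0,0,0,0,0]}'
python3 -m creep '{"gripper":[0,0,0,0,0,0,0,0],"linear":[[0,0,0],[0,0,0],[0,0,0],[0,0,0],[0,0,0],[0,0,0],[0,0,0],[0,0,0]],"spin":[0,0,0,0,0,0,0,0]}' 70
```

```text
clock: 9.4
ee_pos: [678.3, -89.4, 39.3]
ee_rot: [-1.573, 0.001, 1.712]
wrist_force: [-0.3, -0.3, 0.2]
width: 85.5
clock: 10.2
ee_pos: [677.7, -89.3, 38.0]
ee_rot: [-1.572, 0.0, 1.713]
wrist_force: [0.2, 0.1, 5.1]
width: 20.8
```

```bash
python3 - <<'E'
from h import *
img,K,T=load("scene")
D=lambda x,y,z:atz(K,T,(395+(x-525)/2.9,160+(y-310)/2.9),z)[:2]
print("eye ends",D(632,455,38),D(707,490,38))
a,b=D(548,383,118),D(748,472,118);print("lip",a,b,(a+b)/2,np.linalg.norm(a-b),np.arctan2(*(b-a)[::-1])+np.pi/2)
img,K,T=load("top")
print("dye",atz(K,T,(181,136),130))
E
python3 -m creep '{"gripper":[0,0,0,0,0,0],"linear":[[0,-0.02,0],[0,-0.06,0],[0,-0.1,0],[0,-0.14,0],[0,-0.14,0],[0,-0.14,0]],"spin":[0,0,0,0,0,0]}'
```

```text
eye ends [547.74119252 294.05697327] [624.82181052 299.19677331]
lip [487.97161918 234.69681322] [681.03527096 249.15996932] [584.50344507 241.92839127] 193.60463972838178 1.6455705813313113
dye [733.17408548 290.80298033 130.        ]
clock: 10.8
ee_pos: [677.4, -89.2, 177.3]
ee_rot: [-1.571, 0.0, 1.713]
wrist_force: [0.3, 0.4, -4.1]
width: 21.1
```

```bash
python3 -m creep '{"gripper":[0,0,0,0,0,0,0,0],"linear":[[0.04,0,0.018],[0.08,0,0.037],[0.12,0,0.055],[0.135,0,0.0625],[0.135,0.04,0.0625],[0.135,0.08,0.0625],[0.135,0.111,0.0625],[0.135,0.111,0.0625]],"spin":[0.083,0.083,0.083,0.083,0.083,0.083,0.083,0.083]}'
python3 - <<'E'
from cell import *
from h import *
s=read_state();t=camera("top");c=camera("scene")
b=cv2.resize(t["img"][130:260,90:330],None,fx=3.3,fy=2.3,interpolation=cv2.INTER_CUBIC)[:300,:800]
b=cv2.resize(t["img"][135:255,90:330],None,fx=2.5,fy=2.5,interpolation=cv2.INTER_CUBIC)
d=cv2.resize(c["img"][150:250,330:530],None,fx=3,fy=3,interpolation=cv2.INTER_CUBIC)
o=np.zeros((600,600,3),np.uint8);o[:300]=b;o[300:]=d
cv2.imwrite("pics/p1.png",o[:,:,::-1]);print(s["ee_pos"],s["ee_rot"])
E
```

```text
clock: 11.6
ee_pos: [591.3, 36.2, 59.1]
ee_rot: [-1.56, -0.002, 1.63]
wrist_force: [-1.8, 0.2, -3.7]
width: 20.7
[591.27583902  36.17308438  59.12561174] [-1.55971831 -0.00235471  1.63002043]
```

View pics/p1.png

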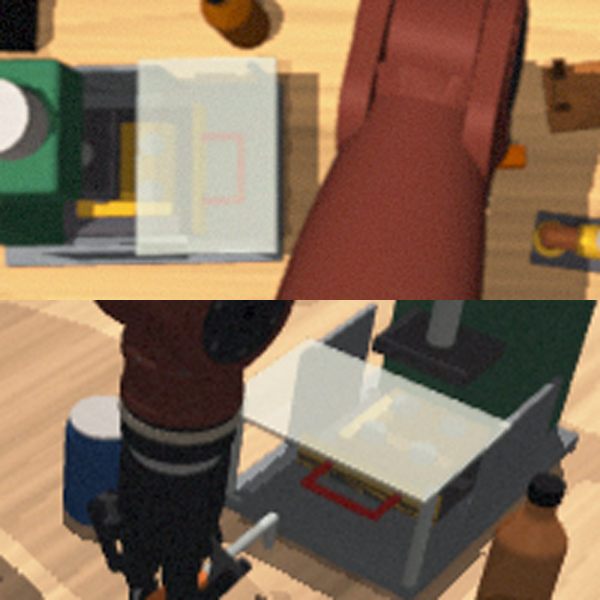

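```bash
python3 - <<'E'
from h import *
from cell import read_state
print(read_state()["ee_pos"])
img,K,T=load("scene")
D=lambda x,y,z:atz(K,T,(330+x/3,150+(y-300)/3),z)[:2]
print("tip",D(274,519,82),"eye",D(308,484,40),D(376,516,40))
E
```

```text
[595.21028876  35.56092906  65.40502358]
tip [589.99085946 183.46769524] eye [553.94493763 288.48733944] [621.43715973 292.7695774 ]
```

```bash
python3 -m creep '{"gripper":[0,0,0,0,0,0,0],"linear":[[0.03,0,0],[0.06,0,0],[0.09,0,0],[0.115,0,0],[0.13,0,0],[0.13,0,0],[0.13,0,0]],"spin":[0,0,0,0,0,0,0]}'
python3 - <<'E'
from cell import *
from h import *
s=read_state();c=camera("scene")
cv2.imwrite("pics/p2.png",cv2.resize(c["img"][160:250,390:520],None,fx=5,fy=5,interpolation=cv2.INTER_CUBIC)[:,:,::-1]);print(s["ee_pos"],s["ee_rot"])
E
```

```text
clock: 12.4
ee_pos: [589.2, 165.1, 67.3]
ee_rot: [-1.572, 0.0, 1.63]
wrist_force: [-1.0, -0.2, -4.1]
width: 20.9
[589.19947186 165.05175634  67.3018885 ] [-1.57218500e+00  3.73682492e-04  1.63043909e+00]
```

View pics/p2.png

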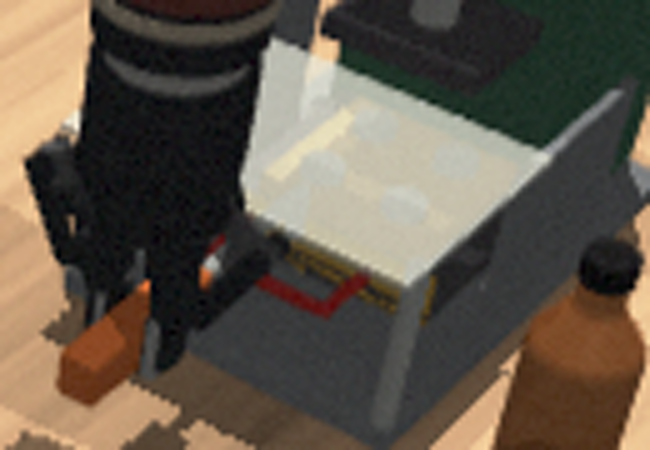

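The fingers hide the hook in this view, but by measurement its tip is about 20 mm behind the bar. I'm lowering it while watching the force.

```bash
python3 -m creep '{"gripper":[0,0,0,0,0],"linear":[[0,0.01,0],[0,0.02,0],[0,0.029,0],[0,0.029,0],[0,0.029,0]],"spin":[0,0,0,0,0]}'
python3 -m creep '{"gripper":[0,0,0,0],"linear":[[-0.01,0,0],[-0.02,0,0],[-0.03,0,0],[-0.03,0,0]],"spin":[0,0,0,0]}'
```

```text
clock: 12.95
ee_pos: [588.1, 165.2, 36.8]
ee_rot: [-1.57, -0.0, 1.63]
wrist_force: [0.1, 0.4, -3.1]
width: 21.1
clock: 13.35
ee_pos: [590.7, 133.6, 37.6]
ee_rot: [-1.571, 0.001, 1.628]
wrist_force: [0.6, 0.2, -2.7]
width: 20.9
```

```bash
python3 -m creep '{"gripper":[0,0,0],"linear":[[-0.01,0,0],[-0.02,0,0],[-0.03,0,0]],"spin":[0,0,0]}'
python3 - <<'E'
from cell import *
from h import *
s=read_state();c=camera("scene");t=camera("top")
a=cv2.resize(c["img"][160:250,390:520],None,fx=4,fy=4,interpolation=cv2.INTER_CUBIC)
b=cv2.resize(t["img"][150:240,110:240],None,fx=2,fy=2,interpolation=cv2.INTER_CUBIC)
o=np.zeros((360,780,3),np.uint8);o[:,:520]=a;o[:180,520:]=b
cv2.imwrite("pics/p3.png",o[:,:,::-1]);print(s["ee_pos"],s["wrist_force"])
E
```

```text
clock: 13.65
ee_pos: [592.1, 104.9, 37.4]
ee_rot: [-1.571, -0.0, 1.63]
wrist_force: [0.1, 2.8, -3.9]
width: 20.9
[592.07875685 104.85882372  37.37472708] [ 0.05335403  2.77356098 -3.91764783]
```

View pics/p3.png

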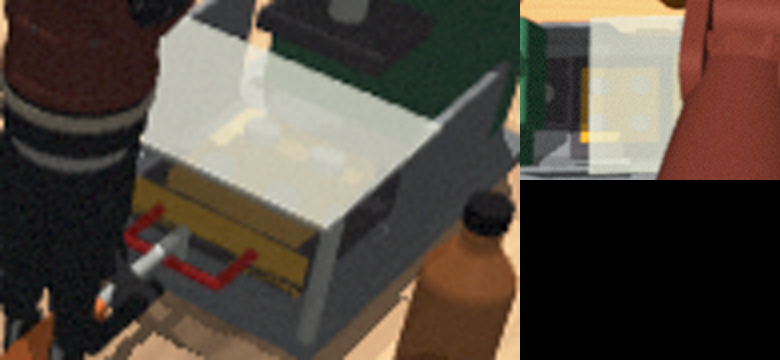

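The hook has caught the loop and the tray is moving, with a 2.8 N pull. I'm continuing out to the stop.

```bash
python3 -m creep '{"gripper":[0,0,0,0,0,0],"linear":[[-0.01,0,0],[-0.02,0,0],[-0.03,0,0],[-0.04,0,0],[-0.046,0,0],[-0.046,0,0]],"spin":[0,0,0,0,0,0]}'
python3 -m creep '{"gripper":[0,0,0],"linear":[[-0.003,0,0],[-0.006,0,0],[-0.006,0,0]],"spin":[0,0,0]}'
```

```text
clock: 14.35
ee_pos: [595.0, 58.2, 37.4]
ee_rot: [-1.571, 0.001, 1.629]
wrist_force: [0.3, 0.8, -2.7]
width: 21.3
clock: 14.65
ee_pos: [595.0, 54.6, 37.1]
ee_rot: [-1.571, -0.002, 1.631]
wrist_force: [0.7, 6.8, -3.5]
width: 20.9
```

```bash
python3 -m creep '{"gripper":[0,0,0],"linear":[[-0.003,0,0],[-0.005,0,0],[-0.005,0,0]],"spin":[0,0,0]}'
```

```text
clock: 14.95
ee_pos: [594.7, 53.8, 36.3]
ee_rot: [-1.571, -0.01, 1.633]
wrist_force: [2.6, 27.1, -7.7]
width: 21.2
```

```bash
python3 -m creep '{"gripper":[0,0,0,0],"linear":[[0.008,0,0],[0.016,0,0],[0.017,0,0],[0.017,0,0]],"spin":[0,0,0,0]}'
python3 -m creep '{"gripper":[0,0,0,0,0,0,0],"linear":[[0,-0.015,0],[0,-0.03,0],[0,-0.045,0],[-0.01,-0.07,0],[-0.05,-0.1,0],[-0.09,-0.14,0],[-0.09,-0.14,0]],"spin":[0,0,0,0,0,0,0]}'
python3 - <<'E'
from cell import *
from h import *
s=read_state();c=camera("scene");print(s["ee_pos"],s["ee_rot"],s["wrist_force"])
cv2.imwrite("pics/p4.png",cv2.resize(c["img"][150:310,300:530],None,fx=3.4,fy=3.4,interpolation=cv2.INTER_CUBIC)[:,:,::-1])
E
```

```text
clock: 15.35
ee_pos: [594.5, 65.5, 37.4]
ee_rot: [-1.571, 0.0, 1.63]
wrist_force: [0.6, -0.4, -2.9]
width: 21.2
clock: 16.05
ee_pos: [602.4, -28.5, 184.2]
ee_rot: [-1.579, 0.004, 1.627]
wrist_force: [0.6, 1.2, -1.8]
width: 21.4
[602.40498722 -28.50674919 184.16924373] [-1.57921499  0.00388003  1.62682897] [ 0.64584694  1.24489433 -1.77641133]
```

View pics/p4.png

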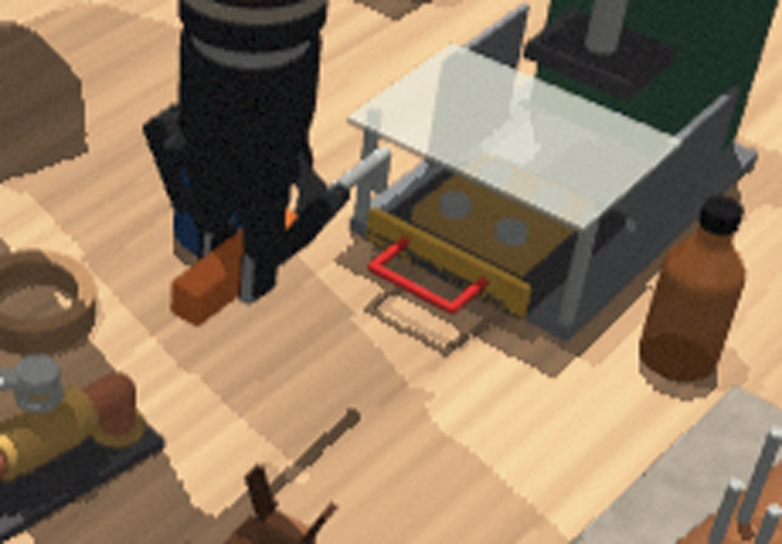

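The tray is out clear of the guard, its loop bar near (415,288), and the hook is free near (388,157). Now I'll go back above the rest.

```bash
python3 -m creep '{"gripper":[0,0,0,0,0,0],"linear":[[-0.03,0,-0.033],[-0.055,0,-0.06],[-0.065,0,-0.0716],[-0.065,0,-0.0716],[-0.065,0,-0.0716],[-0.065,0,-0.0716]],"spin":[-0.083,-0.083,-0.083,-0.083,-0.083,-0.083]}'
python3 - <<'E'
from cell import *
from h import *
s=read_state();c=camera("scene");print(s["ee_pos"],s["ee_rot"],s["wrist_force"])
cv2.imwrite("pics/p5.png",cv2.resize(c["img"][190:370,300:440],None,fx=4,fy=3.3,interpolation=cv2.INTER_CUBIC)[:,:,::-1])
E
```

```text
clock: 16.7
ee_pos: [674.5, -83.7, 177.3]
ee_rot: [-1.57, -0.001, 1.714]
wrist_force: [-0.5, 0.1, -2.8]
width: 21.1
[674.47280461 -83.6987387  177.27546803] [-1.57031129e+00 -5.81942927e-04  1.71412330e+00] [-0.45747145  0.10731321 -2.83562067]
```

View pics/p5.png

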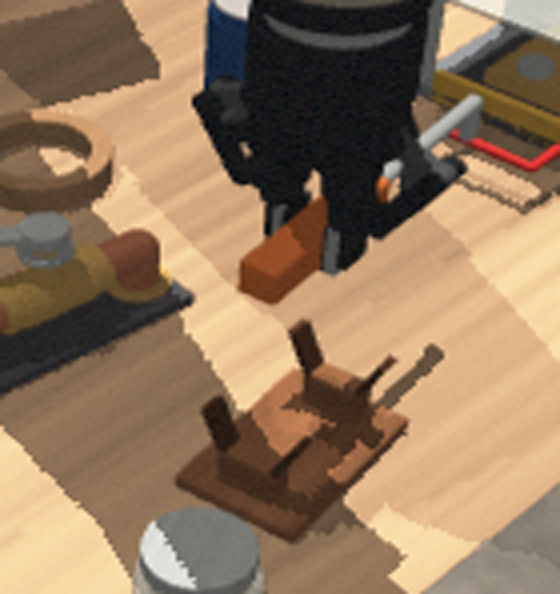

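```bash
python3 - <<'E'
from h import *
img,K,T=load("scene")
c=np.array([674.5,-83.7,194.3]);u=np.array([np.cos(1.714),np.sin(1.714),0])
for d,dz,n in[(-50,0,"tail"),(150,5,"bend"),(50,0,"front")]:
    q=proj(K,T,c+d*u+[0,0,dz]);print(n,(q[0]-300)*4,(q[1]-190)*3.3)
E
```

```text
tail 253.51501477496686 283.1034321225536
bend 471.4733111750047 94.10369424661714
front 368.7550371013633 185.95640036518856
```

The rod sits in the hand as predicted, within about 2 px. Now I'll lower it onto the rest.

```bash
python3 -m creep '{"gripper":[0,0,0,0,0,0,0,0],"linear":[[-0.006,0,-0.0024],[-0.006,0.03,-0.0024],[-0.006,0.06,-0.0024],[-0.006,0.09,-0.0024],[-0.006,0.11,-0.0024],[-0.006,0.122,-0.0024],[-0.006,0.132,-0.0024],[-0.006,0.132,-0.0024]],"spin":[0,0,0,0,0,0,0,0]}'
python3 -m creep '{"gripper":[0,0,0],"linear":[[0,0.003,0],[0,0.005,0],[0,0.005,0]],"spin":[0,0,0]}'
```

```text
clock: 17.55
ee_pos: [677.9, -90.3, 44.5]
ee_rot: [-1.57, -0.001, 1.713]
wrist_force: [-0.2, -0.4, -3.1]
width: 21.2
clock: 17.85
ee_pos: [678.7, -90.6, 40.9]
ee_rot: [-1.572, 0.0, 1.713]
wrist_force: [-0.0, 0.2, -3.2]
width: 20.7
```

```bash
python3 -m creep '{"gripper":[0,0,0,0],"linear":[[0,0.0015,0],[0,0.003,0],[0,0.003,0],[0,0.003,0]],"spin":[0,0,0,0]}'
```

```text
clock: 18.25
ee_pos: [678.7, -90.6, 38.0]
ee_rot: [-1.572, 0.0, 1.713]
wrist_force: [-1.1, 0.9, 2.6]
width: 21.1
```

```bash
python3 -m creep '{"gripper":[0.4,0.6,1,1,1,1,1,1],"linear":[[0,0,0],[0,0,0],[0,0,0],[0,0,0],[0,0,0],[0,0,0],[0,0,0],[0,0,0]],"spin":[0,0,0,0,0,0,0,0]}'
python3 -m creep '{"gripper":[1,1,1,1,1,1,1,1],"linear":[[0,-0.02,0],[0,-0.06,0],[0,-0.1,0],[0,-0.15,0],[0,-0.2,0],[0,-0.23,0],[0,-0.23,0],[0,-0.23,0]],"spin":[0,0,0,0,0,0,0,0]}'
python3 - <<'E'
from cell import *
from h import *
s=read_state();c=camera("wrist");W=toolT(s)@c["T_tool_cam"];K=c["intrinsics"]
np.savez("w3.npz",K=K,T=W);w=c["img"];sc=camera("scene")["img"];print(s["ee_pos"],s["wrist_force"],s["width"])
o=np.zeros((600,800,3),np.uint8)
o[:340,:450]=cv2.resize(w[130:370,220:540],(450,340),interpolation=cv2.INTER_CUBIC)
o[340:600,:450]=cv2.resize(sc[200:400,140:486],(450,260))
o[:300,450:]=cv2.resize(sc[300:400,170:287],(350,300),interpolation=cv2.INTER_CUBIC)
o[300:,450:]=cv2.resize(sc[160:260,410:527],(350,300),interpolation=cv2.INTER_CUBIC)
cv2.imwrite("pics/f1.png",o[:,:,::-1])
E
```

```text
clock: 19.05
ee_pos: [678.3, -90.5, 37.3]
ee_rot: [-1.571, -0.0, 1.713]
wrist_force: [-0.3, 0.3, -0.6]
width: 85.5
clock: 19.85
ee_pos: [678.7, -90.6, 267.8]
ee_rot: [-1.572, 0.001, 1.713]
wrist_force: [-0.3, -0.7, -1.5]
width: 85.2
[678.73378758 -90.64583498 267.78395631] [-0.31307767 -0.69138755 -1.47807074] 85.23529079810336
```

View pics/f1.png

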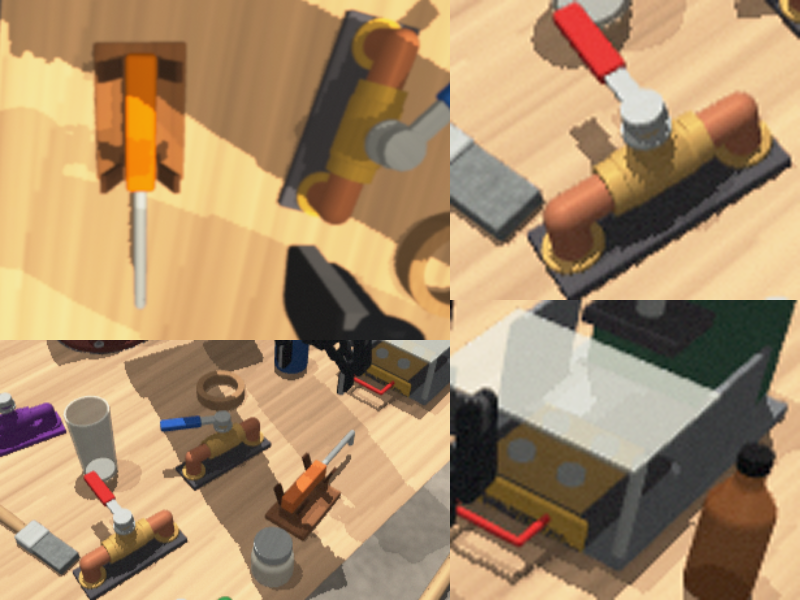

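```bash
python3 - <<'E'
from h import *
from cell import finish_job
img,K,T=load("scene")
D=lambda x,y,z:atz(K,T,(170+(x-450)*117/350,300+y/3),z)[:2]
s,e=D(643,104,108),D(572,18,104);p,q=D(575,200,58),D(737,105,58)
print("valve",(np.arctan2(*(p-q)[::-1])-np.arctan2(*(e-s)[::-1]))%(2*np.pi),np.linalg.norm(e-s))
d=np.load("w3.npz");f=lambda u,v,z:atz(d["K"],d["T"],(220+u*320/450,130+v*240/340),z)
print("rod",(f(141,55,68)+f(141,191,68))/2,f(140,305,58))
print(finish_job())
E
```

```text
valve 1.5532384006849753 93.57887943362664
rod [677.73056668 -89.68565155  68.        ] [657.03290339  59.75222758  58.        ]
the job is handed in; nothing more can be done
None
```

The job is done and handed in at about 20 s on the robot's clock, in the order asked.

- **Valve:** I pushed the red handle clockwise with the shut fingers until the force rose to about 40 N with no more movement, so it is against its stop. The pictures give 1.52 rad (top view) and 1.55 rad (scene view) against the nominal 1.571. I put that gap down to pixel reading error: in the scene view the handle also measured 94 mm instead of 105 mm.
- **Tray:** The hook caught the red loop and drew the tray out at about 2.8 N until the force rose to 27 N at its stop. The pictures after that show the loop clear in front of the guard.
- **Rod:** It is back on its rest about 1 mm from where I found it. Its middle is at (677.7, -89.7) against (678.7, -88.9), measured the same way before I picked it up.
- **Everything else:** The last pictures show nothing else visibly moved, including the blue valve. I compared these by eye only. The gripper is open and clear above the rest, touching nothing.

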